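# Hang the S-hook on the blue drying plate

### The arm

A 7-joint arm with a two-finger parallel gripper is mounted at the origin on the work surface. World frame = base frame: x ahead of the robot, y to its left, z up, the work surface at z = 0. Lengths are in m, angles in rad, forces in N, time in s.
With the tool pointing down it reaches from about 0.425 to 0.925 m from the base axis. Payload 6.8 kg.
Tool frame: the origin (TCP) lies between the finger pads; the fingertips stand 11 mm ahead of it and the grasp point (between the pads) lies 8 mm behind it; z points along the fingers, y is the direction in which the jaws open and shut (so a half turn about z gives the same grasp; the last joint's range is limited). The gripper opens to 85 mm and grips with 20 to 120 N. Pads are 22 mm wide; open, the fingers measure 114 mm over their backs; the gripper's body (76 mm by 85 mm) begins 54 mm behind the grasp point. The pads swing forward as they close: fully open they stand 13 mm farther back than shut.
Start: joints at [-1.366, 0.477, 0.022, 1.555, -0.011, 1.109, -0.083], TCP at [0.208, 0.642, 0.242] pointing down, gripper open.
Joint ranges: [-2.96, 2.96], [-0.34, 2.1], [-1.41, 1.46], [0.24, 2.44], [-1.37, 4.51], [0.17, 1.92], [-2.96, 2.96]. Speed limits (rad/s): [2.39, 2.39, 3.14, 3.14, 3.14, 3.14, 3.14].

### API

Orientations are given as a 3x3 rotation matrix whose columns are the frame's x, y, z axes.
In Python, from bench import get_obs, capture, camera_params, close_job, find_in, silhouettes gives the robot as it stands. The module is installed in compiled form; this text tells all that it offers.
- The arm moves only by the shell command python3 -m jog 'ROWS' [FORCE]. ROWS is JSON, a list of rows, each an object of numbers: "tx", "ty", "tz": the shift along the tool's x, y, z in mm; "twist": the turn about the tool's z in degrees; "fingers": the gripper's target within -1 to 1 (shut at 1, half-way at 0, fully open at -1). A call has 1 to 5 rows; each row shifts and turns the pose as measured when the row begins, along the tool's axes as they then stand; what a row does not reach is not made up. A row lasts 1/8 s, in which the tool goes at most 62.5 mm and 10.7 degrees, less where a joint would pass 70% of its speed; a pose out of reach is approached as far as the arm can. A call with a gripper value outside its range is refused whole. The fingers move at their own pace and stop on an object; FORCE is the grip in N (left out, the last holds). Time passes only in rows, so rows that do not move let the fingers close. It gives the time, the measured TCP pose, the force and the opening at its end, in the units of the state.
- get_obs(): the state, without advancing time (a new reading comes with each control period).
- capture(name): name is "scene" or "top" or "wrist"; returns the picture (384x512x3 uint8, blue, green, red); there is no depth.
- camera_params(name): a dict with "fx", "fy", "cx", "cy" (pixels), "eye" and "orientation" of the camera in the world; the wrist camera has in their place "T_tool_cam" (4x4, takes a point from camera to tool coordinates, whose origin is the TCP and whose axes are the flange's). Camera axes: x right, y down, z forward; pixel columns grow to the right and rows downward; lengths in m; the calibration is good to about 2 mm. A picture is of the moment at which its call begins: read the wrist's pose just before it. camera_params takes no time and is no camera call.
- close_job(): hands the job in, once; it reports no verdict.
Trained networks look in the newest picture that a camera, given by its name, has taken for a name from the list of things; names that differ only in an ending like _2 or _b are one class to them, and where a whole thing is asked for, a point or a joint stands for the part that bears it (a point fixed in the world has none). Each returns a list of dicts, best first, with "conf" (0 to 1); they miss things now and then, are a little off and sometimes report something else, mostly with a low value. They report only what shows in the picture. A call takes as long as a camera call. They do not tell look-alikes from the thing itself.
- find_in(target, camera): "position" ([x, y, z] in m, in world coordinates, good to about 4 mm: the middle of the surface that is visible of it).
- silhouettes(target, camera): "mask" (384x512 bool, what is visible of it).
The state is a dict: "clock": time; "qpos": joint angles; "joint_vel": joint speeds; "tau": joint torques, N m; "position": TCP position; "tcp_rot": TCP orientation; "ft_force": force on the tool from outside, world axes, zero at the start; "moment": the same for the moment, N m; "gripper_width": finger opening in m.
Only numpy, scipy, OpenCV 4.12 (cv2) and the standard library are available. Lean on these libraries where they do the work, as an engineer would, in place of code of your own. Each camera call takes 0.05 s, during which the arm holds its last target.

### The job

Get the blue drying stand ready for a strainer: take the steel S-hook by its orange tab out of the grey block and hang it on the blue plate, with the end of its upper bend down through the hole. Keep hold of it until the end is through the hole, then let go so that it hangs there quietly.

Things in the scene. Friction and masses are not known exactly. Their poses are not given: they have to be found in the camera images.
- s_hook: S-hook, 6 mm steel wire in one flat plane, 55 g, under an orange tab. Origin: tab centre; tab 26 (x) x 10 (y) x 44 mm (z): grip from above across the 10 mm. z up, x in the wire's plane. Upper bend: radius 16 mm, inner top 27 mm below origin; free end at x=+16, shank down at x=-16 to a small lower bend reaching x=-41. Foot 124 mm below origin. Nothing else on the bench is orange.
- hook_tip (a point): The end of the upper bend's free end, pointing down, at (+16, 0, -55) mm in the hook's frame: this goes down through the hole. Same axes as the hook.
- block: Fixed grey block, 70 x 44 mm, 63 mm tall, origin under its centre. The hook stands upright in its slot, 50 mm deep, in the slot's plane (along the block's x), free end away from the robot, leaning up to about 3 degrees: lift it straight up 60 mm or more to free it.
- blue_hole (a point): Centre of the 26 mm round hole in the level, fixed blue plate, on its top, 130 mm above the bench. Plate 100 (x) x 50 (y) x 4 mm; free front edge 21 mm from here along -x, roughly facing the robot; post below, 64 mm along +x. Hook's x along this x and tip over the hole: lower straight down, the shank passes 8 mm before the edge. Yellow and white stands alike beside it. Let go, the hook tilts 10-25 deg.
Not all that is in view belongs to the job. What is shaped like the s_hook but white or yellow is not meant.

How it is judged:
On the way, in this order (a step that is already met when the one before it is completed fails the run):
1. the S-hook is lifted out of the grey block, held by the gripper (contact force between the fingers and s_hook above 0.5 N and height (world z) of s_hook above 0.19 m and not (horizontal distance between hook_tip and blue_hole below 0.022 m)), for 0.2 s.
2. the end of the upper bend is down through the hole in the blue plate while the hook is still held (horizontal distance between hook_tip and blue_hole below 0.022 m and z of hook_tip in the frame of blue_hole below -0.01 m and z of s_hook in the frame of blue_hole above 0.01 m and angle between s_hook's own z axis and vertical below 0.6 rad and contact force between the fingers and s_hook above 0.5 N), for 0.2 s.
At the end, for the whole second after the job is handed in: The S-hook hangs at rest on the blue plate by its upper bend: tip at least 10 mm below the plate's top and within 22 mm horizontally of the hole's centre, tab's centre at least 10 mm above the plate, hook less than 34 degrees from upright, moving under 0.03 m/s and 0.5 rad/s (horizontal distance between hook_tip and blue_hole below 0.022 m and z of hook_tip in the frame of blue_hole below -0.01 m and z of s_hook in the frame of blue_hole above 0.01 m and angle between s_hook's own z axis and vertical below 0.6 rad and linear speed of s_hook below 0.03 m/s and angular speed of s_hook below 0.5 rad/s); the robot touches nothing.
It also fails if it takes over 38 s, if anything falls off the work surface, if the arm or the gripper's body presses on something with over 40 N, if the wrist force passes 120 N, or if a joint passes its speed limit or range.

## Working session

There is one attempt and no reset: what is moved stays moved. The work goes in short steps, Python scripts to look and compute and a shell command to move; the robot and the scene stay as the last step left them, time stands still between calls to the robot, and variables do not carry over. Pictures are saved under pics/ and viewed, and the job is handed in when it is done.

```bash
mkdir -p pics; python3 - <<'E'
from bench import *
import cv2,numpy as np
o=get_obs();print({k:np.round(o[k],3).tolist() for k in o})
for c in("scene","top"):
    cv2.imwrite(f"pics/{c}0.png",capture(c));print(c,camera_params(c))
    for t in("s_hook","block","blue_hole"):
        try:print(t,[(np.round(d["position"],3).tolist(),round(d["conf"],2)) for d in find_in(t,c)])
        except Exception as e:print(t,e)
print(camera_params("wrist"))
print(get_obs()["clock"])
E
```

```text
{'clock': 0.0, 'qpos': [-1.366, 0.478, 0.022, 1.556, -0.012, 1.109, -0.083], 'joint_vel': [0.0, 0.0, 0.0, -0.001, -0.001, -0.001, 0.0], 'tau': [0.002, -59.646, 1.608, -28.12, 0.012, 0.009, -0.0], 'position': [0.208, 0.642, 0.241], 'tcp_rot': [[-0.951, 0.308, -0.0], [0.308, 0.951, -0.002], [-0.0, -0.002, -1.0]], 'ft_force': [-0.478, 0.423, 0.355], 'moment': [0.0, 0.025, 0.012], 'gripper_width': 0.085}
scene {'fx': 374.8423447955594, 'fy': 374.8423447955594, 'cx': 264.08138806090295, 'cy': 194.72826849760605, 'eye': array([0.95822816, 0.35267444, 0.5270863 ]), 'orientation': array([[-0.58988408,  0.42917258, -0.68399391],
       [ 0.80722048,  0.33521398, -0.48582577],
       [ 0.02078122, -0.83871478, -0.54417429]])}
s_hook [([0.306, -0.205, 0.01], 0.73), ([0.365, 0.112, 0.005], 0.65), ([0.483, -0.1, 0.123], 0.61)]
block [([0.467, -0.102, 0.056], 0.76), ([0.643, 0.193, 0.051], 0.47)]
blue_hole [([0.643, 0.192, 0.055], 0.95)]
top {'fx': 455.6473856932568, 'fy': 455.6473856932568, 'cx': 251.06114996979284, 'cy': 191.72494710462448, 'eye': array([ 0.24992144, -0.02430507,  1.13652164]), 'orientation': array([[ 0.13557495, -0.96638114,  0.21846491],
       [-0.99075498, -0.13332697,  0.02506984],
       [ 0.00490024, -0.21984404, -0.97552272]])}
s_hook [([0.321, -0.218, 0.006], 0.59)]
block [([0.441, -0.11, 0.059], 0.61)]
blue_hole []
{'fx': 273.05183508812155, 'fy': 273.05183508812155, 'cx': 257.8946846489159, 'cy': 190.4402927050167, 'T_tool_cam': array([[ 2.55825391e-05, -9.51575638e-01, -3.07414712e-01,
         7.94195830e-02],
       [ 9.99999997e-01,  2.32942828e-06,  7.60077866e-05,
         3.45026570e-04],
       [-7.16110575e-05, -3.07414713e-01,  9.51575635e-01,
        -1.32017361e-01],
       [ 0.00000000e+00,  0.00000000e+00,  0.00000000e+00,
         1.00000000e+00]])}
0.4
```

View pics/scene0.png

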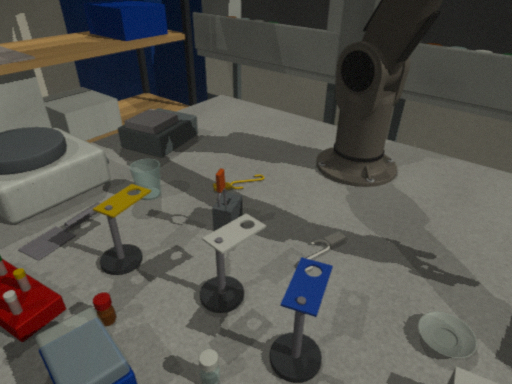

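View pics/top0.png

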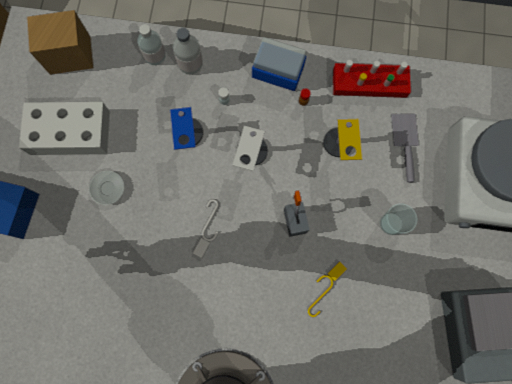

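The orange tab shows at scene (220,180) and top (297,198), standing in the grey block at scene (228,210) and top (296,219). The yellow hook at top (325,290) and the white one at top (207,228) lie on the bench and aren't meant. The blue plate is at scene (307,286) and top (183,128). I'll confirm with an enlarged crop.

```bash
cat > h.py <<'E'
import cv2,numpy as np
from bench import *
def cam(c):
    p=camera_params(c);return p,np.array(p["eye"]),np.array(p["orientation"])
def wristcam(o):
    p=camera_params("wrist");T=np.array(p["T_tool_cam"]);R=np.array(o["tcp_rot"])
    return p,R@T[:3,3]+np.array(o["position"]),R@T[:3,:3]
def proj(C,X):
    p,e,R=C;q=(np.atleast_2d(X)-e)@R
    return np.c_[p["fx"]*q[:,0]/q[:,2]+p["cx"],p["fy"]*q[:,1]/q[:,2]+p["cy"]]
def ray(C,u,v):
    p,e,R=C;d=R@np.array([(u-p["cx"])/p["fx"],(v-p["cy"])/p["fy"],1]);return e,d/np.linalg.norm(d)
def atz(C,u,v,z):
    e,d=ray(C,u,v);return e+d*(z-e[2])/d[2]
def tri(rs):
    A=np.zeros((3,3));b=np.zeros(3)
    for e,d in rs:
        P=np.eye(3)-np.outer(d,d);A+=P;b+=P@e
    return np.linalg.solve(A,b)
def orange(im):
    h=cv2.cvtColor(im,cv2.COLOR_BGR2HSV);return cv2.inRange(h,(3,150,90),(14,255,255))
def blue(im):
    h=cv2.cvtColor(im,cv2.COLOR_BGR2HSV);return cv2.inRange(h,(105,170,80),(125,255,255))
E
python3 - <<'E'
from h import *
S=cv2.imread("pics/scene0.png");T=cv2.imread("pics/top0.png")
def crop(i,x,y,w,h):return cv2.resize(i[y:y+h,x:x+w],(390,290),interpolation=cv2.INTER_CUBIC)
cv2.imwrite("pics/crop0.png",np.vstack([np.hstack([crop(S,190,150,80,60),crop(S,260,240,100,75)]),np.hstack([crop(T,260,180,80,60),crop(T,150,95,80,60)])]))
for n,I in(("scene",S),("top",T)):
    C=cam(n)
    for f in(orange,blue):
        m=f(I);k,l,s,c=cv2.connectedComponentsWithStats(m)
        for i in range(1,k):
            if s[i,4]>15:print(n,f.__name__,s[i],c[i].round(1),atz(C,*c[i],0.13).round(3))
E
```

```text
scene orange [216 169   9  23 122] [221.  178.9] [ 0.465 -0.108  0.13 ]
scene blue [  94    1   73   39 1585] [140.9  18. ] [-0.808 -1.966  0.13 ]
scene blue [ 282  258   50   57 1463] [306.7 287.4] [0.616 0.188 0.13 ]
scene blue [113 369  23  15 167] [126.9 378.7] [0.852 0.099 0.13 ]
top orange [359  72   9   8  17] [363.6  74.8] [ 0.798 -0.228  0.13 ]
top orange [294 191   7  14  64] [297.  196.9] [ 0.478 -0.103  0.13 ]
top blue [252  67  46  17 139] [274.7  75.2] [ 0.767 -0.016  0.13 ]
top blue [171 108  24  41 699] [182.4 127.3] [0.606 0.182 0.13 ]
top blue [  0 182  24  53 830] [  8.3 204.5] [0.372 0.537 0.13 ]
```

View pics/crop0.png

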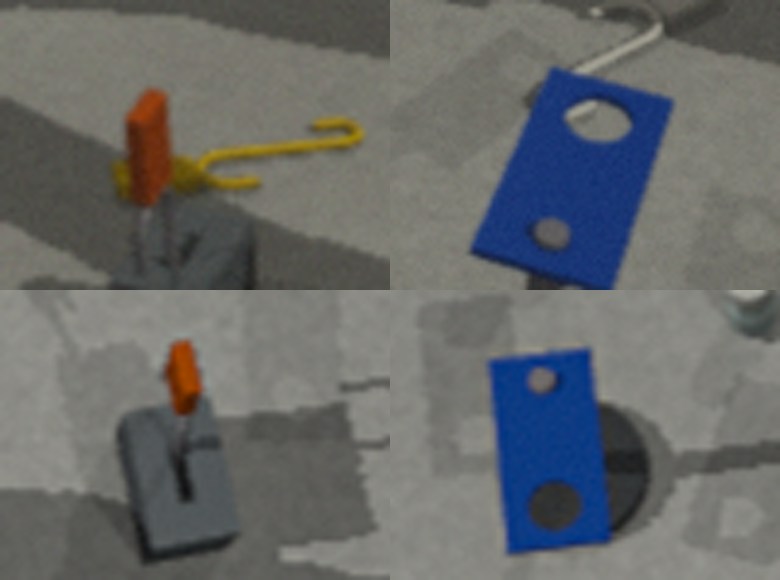

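The crops confirm it. The orange tab stands in the grey block, and the blue plate's 26 mm hole is at its near end: scene crop (600,120), top crop (555,505). Next I'll measure the plate and the tab.

```bash
cat > m.py <<'E'
from h import *
def plate(C,I,tag,roi):
    h=cv2.cvtColor(I,cv2.COLOR_BGR2HSV);m=cv2.inRange(h,(105,170,70),(125,255,255))
    x,y,w,hh=roi;z=np.zeros_like(m);z[y:y+hh,x:x+w]=m[y:y+hh,x:x+w]
    cs,hi=cv2.findContours(z,cv2.RETR_CCOMP,cv2.CHAIN_APPROX_NONE)
    i=max(range(len(cs)),key=lambda k:cv2.contourArea(cs[k]) if hi[0][k][3]<0 else 0)
    W=np.array([atz(C,*p[0],.13)[:2] for p in cs[i]])
    r=cv2.minAreaRect((W*1000).astype(np.float32));print(tag,"rect",np.round(r[0],1),np.round(r[1],1),round(r[2],1))
    print(cv2.boxPoints(r).round(1).tolist())
    for k in range(len(cs)):
        if hi[0][k][3]==i and cv2.contourArea(cs[k])>20:
            V=np.array([atz(C,*p[0],.13)[:2] for p in cs[k]])*1000
            e=cv2.fitEllipse(V.astype(np.float32));print(" hole",np.round(e[0],1),np.round(e[1],1),"px",cs[k].mean((0,1)).round(1))
E
python3 - <<'E'
from m import *
S=cv2.imread("pics/scene0.png");T=cv2.imread("pics/top0.png")
plate(cam("scene"),S,"scene",(270,245,80,80));plate(cam("top"),T,"top",(160,100,50,60))
cs,ct=cam("scene"),cam("top")
X=tri([ray(cs,221,178.9),ray(ct,297,196.9)]);print("tab",X.round(4),proj(cs,X),proj(ct,X))
# block top corners approx in top crop -> slot direction
for a in [(187,500),(180,410),(152,402),(122,425),(190,555)]:
    u,v=260+a[0]*80/390,180+(a[1]-290)*60/290;print((round(u,1),round(v,1)),atz(ct,u,v,.063).round(4))
E
```

```text
scene rect [610.2 185.5] [99.1 48. ] 15.3
[[556.0999755859375, 195.60000610351562], [568.7999877929688, 149.3000030517578], [664.4000244140625, 175.5], [651.7000122070312, 221.8000030517578]]
 hole [640.7 193.1] [16.3 18.1] px [301.1 299.9]
 hole [582.2 178. ] [28.1 28.9] px [313.  270.9]
top rect [605.5 181.2] [97.8 48.6] 15.3
[[551.9000244140625, 191.6999969482422], [564.7999877929688, 144.8000030517578], [659.0999755859375, 170.6999969482422], [646.2999877929688, 217.5]]
 hole [577.4 174.4] [26.9 28.2] px [183.3 139.3]
 hole [640.  191.7] [17.1 17.7] px [180.5 113.4]
tab [ 0.475  -0.101   0.1372] [[220.2170519  178.75605515]] [[296.37559263 197.25784894]]
(298.4, 223.4) [ 0.4291 -0.1187  0.063 ]
(296.9, 204.8) [ 0.4734 -0.1102  0.063 ]
(291.2, 203.2) [ 0.4756 -0.096   0.063 ]
(285.0, 207.9) [ 0.462  -0.0828  0.063 ]
(299.0, 234.8) [ 0.4023 -0.1232  0.063 ]
```

The hole is at about (580, 176, 130), with the plate's x at about 15°. The tab is at (475, -101, 137), and that height matches the expected 137 mm. I'll move over in steps.

```bash
python3 -m jog '[{"tx":-46,"ty":-36},{"tx":-46,"ty":-36},{"tx":-46,"ty":-36},{"tx":-46,"ty":-36},{"tx":-46,"ty":-36}]'; python3 -m jog '[{"tx":-46,"ty":-36,"twist":-7},{"tx":-40,"ty":-36,"twist":-7},{"tx":-20,"ty":-44,"twist":-8},{"tx":0,"ty":-52,"twist":-7},{"tx":0,"ty":-52}]'
```

```text
invalid input
invalid input
```

```bash
python3 -m jog '[{"tx":-46,"ty":-36,"tz":0,"twist":0,"fingers":-1},{"tx":-46,"ty":-36,"tz":0,"twist":0,"fingers":-1},{"tx":-46,"ty":-36,"tz":0,"twist":0,"fingers":-1},{"tx":-46,"ty":-36,"tz":0,"twist":0,"fingers":-1},{"tx":-46,"ty":-36,"tz":0,"twist":0,"fingers":-1}]'
```

```text
clock: 1.02
position: [0.3721, 0.3987, 0.2415]
tcp_rot: [[-0.955, 0.298, -0.001], [0.298, 0.955, 0.003], [0.002, 0.003, -1.0]]
ft_force: [0.9, 0.4, -0.2]
gripper_width: 0.0853
```

```bash
python3 -m jog '[{"tx":-30,"ty":-53,"tz":0,"twist":-6,"fingers":-1},{"tx":-24,"ty":-56,"tz":0,"twist":-6,"fingers":-1},{"tx":-18,"ty":-58,"tz":0,"twist":-6,"fingers":-1},{"tx":-12,"ty":-60,"tz":0,"twist":-6,"fingers":-1},{"tx":-5,"ty":-60,"tz":0,"twist":-5,"fingers":-1}]'
```

```text
clock: 1.65
position: [0.4393, 0.0936, 0.2419]
tcp_rot: [[-0.976, -0.216, 0.005], [-0.216, 0.976, 0.007], [-0.006, 0.005, -1.0]]
ft_force: [1.1, 0.7, -0.2]
gripper_width: 0.0857
```

```bash
python3 -m jog '[{"tx":2,"ty":-50,"tz":0,"twist":0,"fingers":-1},{"tx":2,"ty":-50,"tz":0,"twist":0,"fingers":-1},{"tx":2,"ty":-50,"tz":0,"twist":0,"fingers":-1},{"tx":2,"ty":-48,"tz":0,"twist":0,"fingers":-1},{"tx":0,"ty":0,"tz":0,"twist":0,"fingers":-1}]'
python3 - <<'E'
from h import *
o=get_obs();I=capture("wrist");cv2.imwrite("pics/w1.png",I);np.savez("w1.npz",p=o["position"],R=o["tcp_rot"]);print(o["position"],o["tcp_rot"],o["clock"])
C=wristcam(o);m=orange(I);k,l,s,c=cv2.connectedComponentsWithStats(m)
for i in range(1,k):
    if s[i,4]>15:print(s[i],c[i])
print(proj(C,[[.475,-.101,.137],[.475,-.101,.159]]))
E
```

```text
clock: 2.28
position: [0.4751, -0.1132, 0.2428]
tcp_rot: [[-0.978, -0.209, 0.01], [-0.209, 0.978, 0.006], [-0.011, 0.004, -1.0]]
ft_force: [0.3, 0.1, 1.0]
gripper_width: 0.0856
[ 0.4751211  -0.1132423   0.24277556] [[-0.97790903 -0.20878573  0.01012144]
 [-0.20872887  0.97795265  0.00639346]
 [-0.01123315  0.00413959 -0.99992834]] 2.275
[264 186  13  31 272] [270.27573529 202.48897059]
[[269.77355132 194.11733861]
 [270.95440019 202.75052996]]
```

View pics/w1.png

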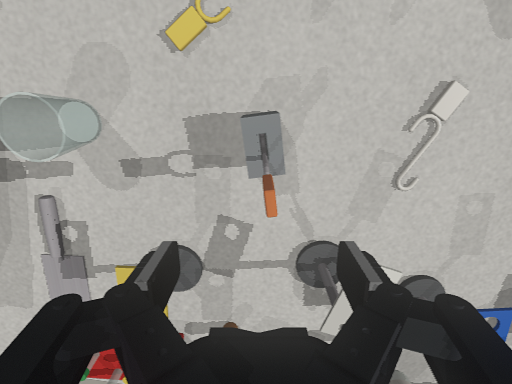

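The wrist view shows the orange tab at (270,202), above the block at (262,145). The fingers straddle beyond it. I'll fit the tab and block poses across the views.

```bash
cat > fit.py <<'E'
from h import *
from scipy.optimize import minimize
from scipy.spatial.transform import Rotation as Rn
B=np.array([[sx*13,sy*5,sz*22] for sx in(-1,1) for sy in(-1,1) for sz in(-1,1)])/1000
def soft(I):
    f=I.astype(float);s=(f[...,2]-f[...,:2].max(2)) # redness
    return s
def render(C,X,roi,K=8):
    x,y,w,h=roi;p=(proj(C,X)-[x,y]+.5)*K-.5
    m=np.zeros((h*K,w*K),np.uint8);cv2.fillConvexPoly(m,cv2.convexHull(p.round().astype(np.int32)),255)
    return cv2.resize(m,(w,h),interpolation=cv2.INTER_AREA)/255.
def fit(views,x0,offs=True):
    # views: (C,I,roi)
    D=[]
    for C,I,r in views:
        x,y,w,h=r;m=orange(I)[y:y+h,x:x+w];m=cv2.morphologyEx(m,cv2.MORPH_CLOSE,np.ones((3,3)));D.append(m/255.)
    def cost(v):
        R=Rn.from_euler("ZYX",[v[3],v[4],v[5]]).as_matrix();X=B@R.T+v[:3]/1
        c=0
        for i,((C,I,r),d) in enumerate(zip(views,D)):
            c+=((render(C,X,r)-d)**2).sum()/d.sum()
        return c+ .02*((v[4]/.05)**2+(v[5]/.05)**2)
    best=None
    for dy in(-.1,0,.1):
        s=np.array([[*x0]]*7,float);s[:,3]+=dy
        for i,dd in enumerate([.006,.006,.006,.1,.04,.04]):s[i+1,i]+=dd
        r=minimize(cost,s[0],method="Nelder-Mead",options=dict(initial_simplex=s,maxiter=800,xatol=1e-5,fatol=1e-5))
        if best is None or r.fun<best.fun:best=r
    return best
E
python3 - <<'E'
from fit import *
S=cv2.imread("pics/scene0.png");T=cv2.imread("pics/top0.png");W=cv2.imread("pics/w1.png")
z=np.load("w1.npz");o=dict(position=z["p"],tcp_rot=z["R"])
cs,ct,cw=cam("scene"),cam("top"),wristcam(o)
V=[(cs,S,(205,160,32,42)),(ct,T,(282,180,30,36)),(cw,W,(250,170,40,60))]
for n,vv in(("all",V),("s+t",V[:2]),("w+s",[V[0],V[2]])):
    r=fit(vv,[.475,-.103,.137,.2,0,0]);print(n,(r.x[:3]*1000).round(1),np.degrees(r.x[3:]).round(1),round(r.fun,3))
cv2.imwrite("pics/crop1.png",cv2.resize(W[95:235,210:330],None,fx=5,fy=4.2,interpolation=cv2.INTER_CUBIC)[:588])
try:
    m=silhouettes("block","wrist")
    for q in m[:2]:
        k=q["mask"].astype(np.uint8);print(q["conf"],cv2.boundingRect(k))
        c=max(cv2.findContours(k,0,1)[0],key=cv2.contourArea)
        P=np.array([atz(cw,*p[0],.063)[:2]*1000 for p in c],np.float32);print(cv2.minAreaRect(P))
except Exception as e:print(e)
E
```

```text
all [ 476.9 -101.1  133.8] [22.4 -3.7 -1.3] 1.665
s+t [ 473.7 -102.8  133.9] [26.8 -0.4 -2.1] 0.947
w+s [ 476.1 -101.1  133. ] [23.7  0.1 -0.9] 1.267
0.72 (240, 111, 45, 68)
((443.2145080566406, -112.82817077636719), (74.8465576171875, 45.24688720703125), 19.08915901184082)
```

View pics/crop1.png

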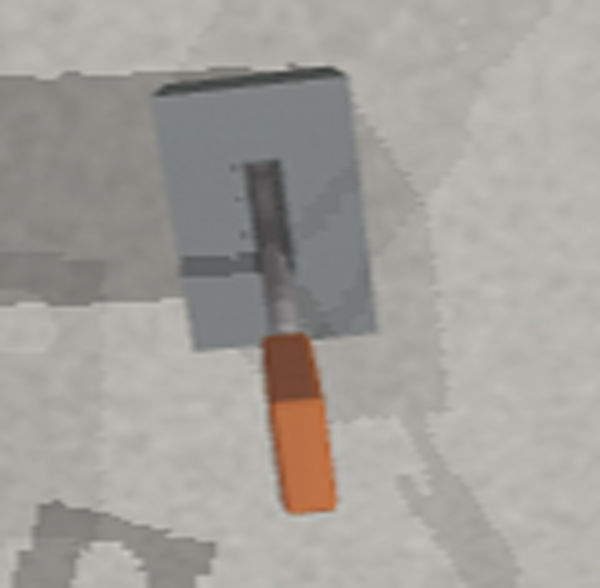

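```bash
python3 - <<'E'
from fit import *
W=cv2.imread("pics/w1.png");z=np.load("w1.npz");o=dict(position=z["p"],tcp_rot=z["R"]);cw=wristcam(o)
def px(a):return 210+(a[0]+.5)/5-.5,95+(a[1]+.5)/4.2-.5
q=np.array([atz(cw,*px(a),.159)[:2]*1000 for a in[(285,513),(337,510),(325,398),(272,402)]])
b=np.array([atz(cw,*px(a),.063)[:2]*1000 for a in[(155,95),(345,72),(375,333),(193,350)]])
for n,v in(("tabtop",q),("block",b)):
    print(n,v.round(1).tolist(),v.mean(0).round(1))
    r=cv2.minAreaRect(v.astype(np.float32));print(r)
    print([np.degrees(np.arctan2(*(a-c)[::-1])).round(1) for a,c in((v[2],v[1]),(v[3],v[0]),(v[1],v[2]),(v[0],v[3]))])
s0=np.array([atz(cw,*px(a),.063)[:2] for a in [(263,160),(278,262)]]);print("slot",s0*1000,np.degrees(np.arctan2(*(s0[1]-s0[0])[::-1])))
import h,fit
def o2(im):
    hh=cv2.cvtColor(im,cv2.COLOR_BGR2HSV);return cv2.inRange(hh,(2,140,50),(15,255,255))
fit.orange=o2
S=cv2.imread("pics/scene0.png");T=cv2.imread("pics/top0.png")
cs,ct=cam("scene"),cam("top")
V=[(cs,S,(205,160,32,42)),(ct,T,(282,180,30,36)),(cw,W,(250,155,40,70))]
for n,vv in(("all",V),("s+t",V[:2]),("w+s",[V[0],V[2]]),("w",V[2:])):
    r=fit.fit(vv,[.475,-.103,.137,.2,0,0]);print(n,(r.x[:3]*1000).round(1),np.degrees(r.x[3:]).round(1),round(r.fun,3))
E
```

```text
tabtop [[488.3, -101.8], [485.8, -93.2], [462.8, -100.7], [465.4, -109.1]] [ 475.6 -101.2]
((475.6326599121094, -101.15603637695312), (24.28000831604004, 8.931693077087402), 17.7856388092041)
[np.float64(-162.0), np.float64(-162.2), np.float64(18.0), np.float64(17.8)]
block [[418.8, -143.4], [404.4, -103.7], [471.4, -80.5], [485.1, -121.4]] [ 444.9 -112.3]
((444.9714050292969, -112.51355743408203), (70.92596435546875, 43.189476013183594), 19.151968002319336)
[np.float64(19.2), np.float64(18.3), np.float64(-160.8), np.float64(-161.7)]
slot [[ 430.21402493 -116.48930436]
 [ 456.45179551 -107.20604178]] 19.484437984803197
all [ 475.2 -102.1  133.5] [22.2 -0.4 -1.9] 0.766
s+t [ 474.  -103.   131.7] [23.3  0.3 -2.2] 0.344
w+s [ 476.  -101.2  133.2] [22.8 -0.4 -0.5] 0.484
w [480.2 -99.7 122.7] [20.4 -0.   0.7] 0.265
```

```bash
python3 -m jog '[{"tx":-3,"ty":12,"tz":0,"twist":-6.6,"fingers":-1},{"tx":0,"ty":0,"tz":30,"twist":0,"fingers":-1},{"tx":0,"ty":0,"tz":20,"twist":0,"fingers":-1},{"tx":0,"ty":0,"tz":0,"twist":0,"fingers":-1}]'
python3 - <<'E'
from h import *
o=get_obs();I=capture("wrist");cv2.imwrite("pics/w2.png",I);np.savez("w2.npz",p=o["position"],R=o["tcp_rot"]);C=wristcam(o)
R=np.array(o["tcp_rot"]);print(o["position"],np.degrees(np.arctan2(-R[1,0],-R[0,0])),R[:,2],o["clock"])
P=proj(C,[[.475,-.101,.159]]);print(P)
cv2.imwrite("pics/crop2.png",cv2.resize(I[100:300,170:370],None,fx=3,fy=3,interpolation=cv2.INTER_CUBIC)[:600])
E
```

```text
clock: 2.88
position: [0.4763, -0.0891, 0.1919]
tcp_rot: [[-0.941, -0.338, 0.01], [-0.338, 0.941, 0.011], [-0.013, 0.007, -1.0]]
ft_force: [-0.0, 0.1, 1.5]
gripper_width: 0.0854
[ 0.47628241 -0.08912217  0.19187505] 19.779650921355145 [ 0.01013701  0.01121506 -0.99988573] 2.875
[[240.12366206 219.66531391]]
```

View pics/crop2.png

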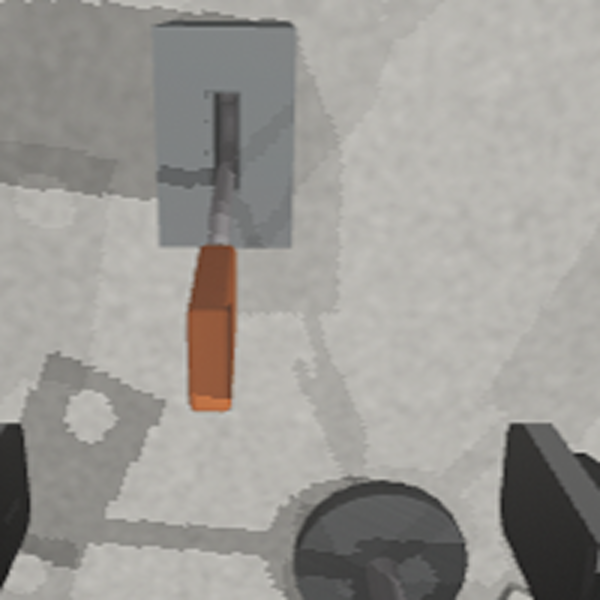

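```bash
python3 - <<'E'
from h import *
z=np.load("w2.npz");o=dict(position=z["p"],tcp_rot=z["R"]);C=wristcam(o)
for h in(.155,.159):
    q=np.array([atz(C,170+(a[0]-1)/3,100+(a[1]-1)/3,h)*1000 for a in[(188,308),(235,306),(231,400),(191,400)]]);c=q.mean(0)
    print(q.round(1).tolist(),c, (c/1000-np.array(o["position"]))@np.array(o["tcp_rot"])*1000)
o=get_obs();print(o["position"],o["joint_vel"].__abs__().max())
E
```

```text
[[466.7, -109.4, 155.0], [462.8, -99.9, 155.0], [484.8, -93.2, 155.0], [487.9, -101.8, 155.0]] [ 475.53830476 -101.07949232  155.        ] [  5.23789303 -11.26194855  36.72919179]
[[465.1, -109.6, 159.0], [461.3, -100.3, 159.0], [482.8, -93.8, 159.0], [485.8, -102.2, 159.0]] [ 473.74557173 -101.45111657  159.        ] [  6.99711652 -10.97632475  32.70730814]
[ 0.47686068 -0.08926856  0.19264067] 0.021412899896162185
```

```bash
python3 -m jog '[{"tx":6,"ty":-11,"tz":0,"twist":0,"fingers":-1},{"tx":0,"ty":0,"tz":0,"twist":0,"fingers":-1}]'
```

```text
clock: 3.18
position: [0.4757, -0.102, 0.1941]
tcp_rot: [[-0.94, -0.34, 0.014], [-0.339, 0.941, 0.011], [-0.017, 0.006, -1.0]]
ft_force: [-0.8, 0.1, 0.4]
gripper_width: 0.0856
```

```bash
python3 -m jog '[{"tx":1,"ty":0,"tz":25,"twist":0,"fingers":-1},{"tx":0.5,"ty":0,"tz":25,"twist":0,"fingers":-1},{"tx":0,"ty":0,"tz":10,"twist":0,"fingers":-1},{"tx":0,"ty":0,"tz":0,"twist":0,"fingers":-1}]'
```

```text
clock: 3.68
position: [0.4777, -0.1027, 0.1356]
tcp_rot: [[-0.941, -0.338, 0.02], [-0.338, 0.941, 0.012], [-0.023, 0.004, -1.0]]
ft_force: [0.2, 0.8, -0.7]
gripper_width: 0.0856
```

```bash
python3 -m jog '[{"tx":2,"ty":2,"tz":3,"twist":0,"fingers":-1},{"tx":0,"ty":0,"tz":0,"twist":0,"fingers":-1}]'
python3 - <<'E'
from h import *
o=get_obs();I=capture("wrist");cv2.imwrite("pics/w3.png",I);C=wristcam(o);print(o["position"])
E
```

```text
clock: 3.92
position: [0.4759, -0.1015, 0.1337]
tcp_rot: [[-0.941, -0.338, 0.023], [-0.338, 0.941, 0.012], [-0.025, 0.004, -1.0]]
ft_force: [-0.7, 0.3, -0.1]
gripper_width: 0.0852
[ 0.47594062 -0.10150573  0.13374648]
```

View pics/w3.png

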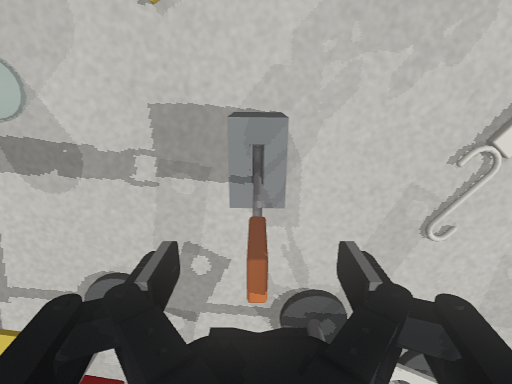

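The tab is at (257,260), midway between the pads at columns 179 and 339 and parallel to them. I'll close.

```bash
python3 -m jog '[{"tx":0,"ty":0,"tz":0,"twist":0,"fingers":1},{"tx":0,"ty":0,"tz":0,"twist":0,"fingers":1},{"tx":0,"ty":0,"tz":0,"twist":0,"fingers":1},{"tx":0,"ty":0,"tz":0,"twist":0,"fingers":1},{"tx":0,"ty":0,"tz":0,"twist":0,"fingers":1}]' 50
```

```text
clock: 4.6
position: [0.4768, -0.1014, 0.1348]
tcp_rot: [[-0.941, -0.338, 0.025], [-0.338, 0.941, 0.012], [-0.027, 0.003, -1.0]]
ft_force: [0.2, 0.9, 0.0]
gripper_width: 0.0092
```

```bash
python3 -m jog '[{"tx":-0.4,"ty":0,"tz":-15,"twist":0,"fingers":1},{"tx":-0.6,"ty":0,"tz":-25,"twist":0,"fingers":1},{"tx":-0.6,"ty":0,"tz":-25,"twist":0,"fingers":1},{"tx":-0.6,"ty":0,"tz":-25,"twist":0,"fingers":1},{"tx":-0.6,"ty":0,"tz":-25,"twist":0,"fingers":1}]'; python3 -m jog '[{"tx":-0.4,"ty":0,"tz":-30,"twist":0,"fingers":1},{"tx":0,"ty":0,"tz":-10,"twist":0,"fingers":1},{"tx":0,"ty":0,"tz":0,"twist":0,"fingers":1}]'
python3 - <<'E'
from h import *
for n in("wrist","scene","top"):
    I=capture(n);cv2.imwrite(f"pics/l_{n}.png",I)
o=get_obs();np.savez("l.npz",p=o["position"],R=o["tcp_rot"]);print(o["position"],o["clock"])
a=cv2.imread("pics/l_wrist.png")[150:350,130:390];b=cv2.imread("pics/l_scene.png")[90:290,150:410]
cv2.imwrite("pics/l.png",np.vstack([cv2.resize(a,None,fx=1.5,fy=1.5),cv2.resize(b,None,fx=1.5,fy=1.5)]))
E
```

```text
clock: 5.22
position: [0.4758, -0.1024, 0.2552]
tcp_rot: [[-0.941, -0.337, 0.023], [-0.337, 0.942, 0.011], [-0.026, 0.003, -1.0]]
ft_force: [0.9, 0.8, -0.4]
gripper_width: 0.0093
clock: 5.6
position: [0.4751, -0.1035, 0.2996]
tcp_rot: [[-0.941, -0.336, 0.027], [-0.336, 0.942, 0.011], [-0.029, 0.001, -1.0]]
ft_force: [-0.1, -0.4, -1.4]
gripper_width: 0.0095
[ 0.47455242 -0.10330216  0.29813807] 5.75
```

View pics/l.png

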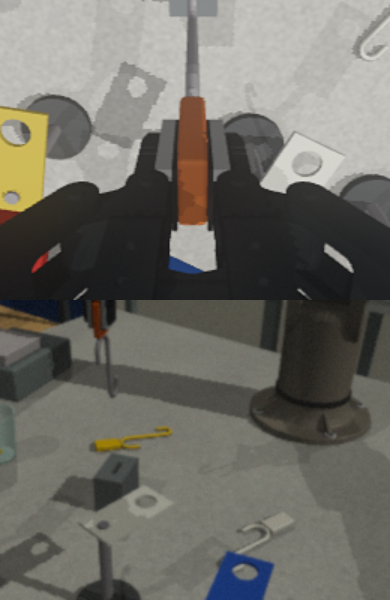

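The hook is held and clear of the block. I'll carry it over the blue plate, keeping the foot above plate height.

```bash
python3 -m jog '[{"tx":-18,"ty":22,"tz":0,"twist":0,"fingers":1},{"tx":-35,"ty":45,"tz":0,"twist":0,"fingers":1},{"tx":-35,"ty":45,"tz":0,"twist":0,"fingers":1},{"tx":-35,"ty":45,"tz":0,"twist":0,"fingers":1},{"tx":-30,"ty":40,"tz":0,"twist":0,"fingers":1}]'; python3 -m jog '[{"tx":-12,"ty":17,"tz":0,"twist":0,"fingers":1},{"tx":0,"ty":0,"tz":0,"twist":0,"fingers":1}]'
```

```text
clock: 6.38
position: [0.5524, 0.1343, 0.2962]
tcp_rot: [[-0.945, -0.325, 0.015], [-0.325, 0.946, 0.007], [-0.017, 0.002, -1.0]]
ft_force: [1.0, -0.4, -1.0]
gripper_width: 0.0093
clock: 6.62
position: [0.5574, 0.1586, 0.2933]
tcp_rot: [[-0.943, -0.331, 0.011], [-0.331, 0.943, 0.006], [-0.012, 0.002, -1.0]]
ft_force: [-0.1, -0.6, -1.1]
gripper_width: 0.0095
```

```bash
python3 -m jog '[{"tx":-12,"ty":9,"tz":15,"twist":4,"fingers":1},{"tx":0,"ty":0,"tz":0,"twist":0,"fingers":1},{"tx":0,"ty":0,"tz":0,"twist":0,"fingers":1}]'
cat > look.py <<'E'
from h import *
import sys
n=sys.argv[1]
o=get_obs();W=capture("wrist");S=capture("scene");T=capture("top")
for c,i in zip("wst",(W,S,T)):cv2.imwrite(f"pics/{n}{c}.png",i)
R=np.array(o["tcp_rot"]);p=np.array(o["position"]);np.savez(n+".npz",p=p,R=R)
yaw=np.degrees(np.arctan2(-R[1,0],-R[0,0]));print(p,"yaw",yaw,R[:,2],o["clock"])
# predicted pts with hook axes = tool axes (x=-toolx,y=tooly,z=-toolz), origin at TCP + offset
X=np.c_[-R[:,0],R[:,1],-R[:,2]]
org=p+X@np.array([-.002,0,.003])
pts=org+np.array([[0,0,0],[.016,0,-.055],[-.016,0,-.055],[-.016,0,-.1]])@X.T
hole=np.array([.580,.176,.13]);print("tip pred",pts[1]*1000)
for c,C in(("w",wristcam(o)),("s",cam("scene")),("t",cam("top"))):
    print(c,proj(C,np.vstack([pts,hole])).round(0).tolist())
E
python3 look.py a; python3 - <<'E'
import cv2,numpy as np
a=cv2.imread("pics/as.png")[130:330,200:400];b=cv2.imread("pics/at.png")[60:210,120:270];
cv2.imwrite("pics/a.png",np.hstack([cv2.resize(a,(400,400)),cv2.resize(b,(400,400))]))
E
```

```text
clock: 7.0
position: [0.5654, 0.1643, 0.2778]
tcp_rot: [[-0.966, -0.258, 0.009], [-0.258, 0.966, 0.002], [-0.009, -0.0, -1.0]]
ft_force: [-0.1, -0.4, -0.8]
gripper_width: 0.0093
[0.56538917 0.16425867 0.2777869 ] yaw 14.949583542707467 [ 0.00852775  0.00178421 -0.99996205] 7.0
tip pred [579.35824782 167.96287359 225.91066234]
w [[257.0, 253.0], [257.0, 233.0], [257.0, 193.0], [257.0, 176.0], [264.0, 194.0]]
s [[321.0, 175.0], [314.0, 215.0], [320.0, 203.0], [316.0, 228.0], [312.0, 269.0]]
t [[177.0, 122.0], [180.0, 124.0], [182.0, 138.0], [184.0, 145.0], [183.0, 138.0]]
```

View pics/a.png

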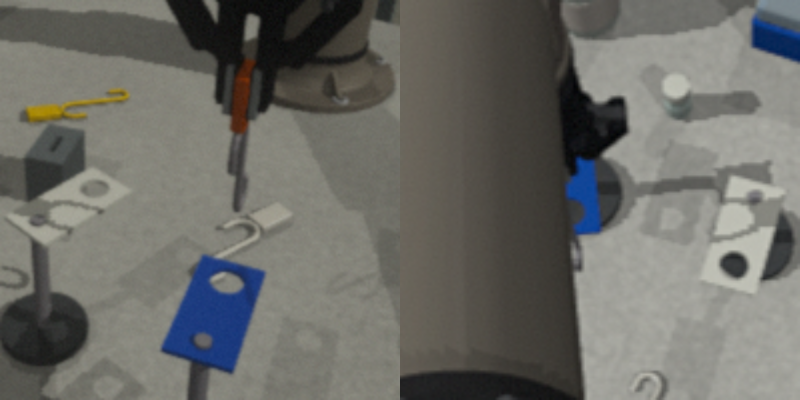

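View pics/aw.png

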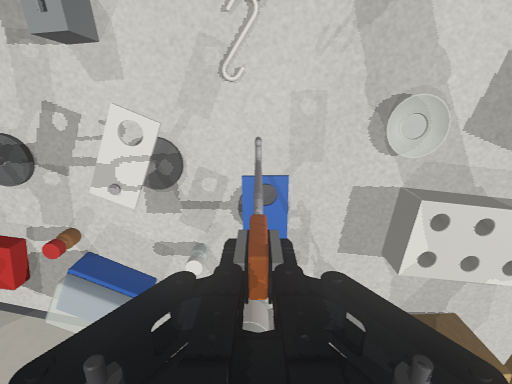

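The wrist view shows the hole at (265,195), where the 3-camera estimate predicts (264,194). The hook's plane at column 258 needs about 8 mm more in +y. I'll shift, lower a little and check the shank against the front edge.

```bash
python3 -m jog '[{"tx":-2.5,"ty":7.5,"tz":12,"twist":0,"fingers":1},{"tx":0,"ty":0,"tz":0,"twist":0,"fingers":1},{"tx":0,"ty":0,"tz":0,"twist":0,"fingers":1}]'
python3 look.py b; python3 - <<'E'
import cv2,numpy as np
a=cv2.imread("pics/bs.png")[150:300,240:390];b=cv2.imread("pics/bw.png")[110:310,160:360];
cv2.imwrite("pics/b.png",np.hstack([cv2.resize(a,(400,400),interpolation=2),cv2.resize(b,(400,400),interpolation=2)]))
E
```

```text
clock: 7.52
position: [0.5659, 0.1736, 0.2657]
tcp_rot: [[-0.966, -0.259, 0.01], [-0.259, 0.966, 0.003], [-0.01, 0.001, -1.0]]
ft_force: [-0.2, -0.0, -0.8]
gripper_width: 0.0094
[0.56593886 0.17357765 0.26565308] yaw 15.00363298154487 [ 0.0096037   0.00319306 -0.99994879] 7.525
tip pred [579.96029771 177.3678317  213.79718815]
w [[257.0, 253.0], [257.0, 233.0], [257.0, 193.0], [257.0, 176.0], [256.0, 195.0]]
s [[326.0, 185.0], [319.0, 225.0], [324.0, 213.0], [321.0, 237.0], [312.0, 269.0]]
t [[173.0, 123.0], [177.0, 125.0], [178.0, 139.0], [181.0, 146.0], [183.0, 138.0]]
```

View pics/b.png

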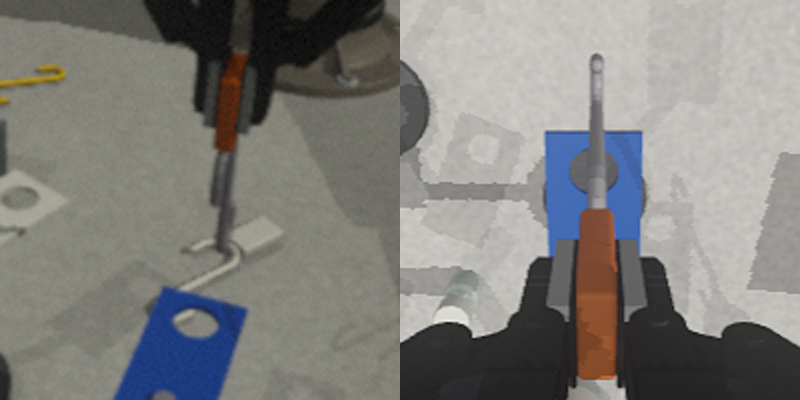

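```bash
python3 -m jog '[{"tx":0.2,"ty":-0.5,"tz":20,"twist":0,"fingers":1},{"tx":0.2,"ty":-0.5,"tz":20,"twist":0,"fingers":1},{"tx":0.2,"ty":0,"tz":15,"twist":0,"fingers":1},{"tx":0,"ty":0,"tz":0,"twist":0,"fingers":1}]'
python3 look.py c; python3 - <<'E'
import cv2,numpy as np
a=cv2.imread("pics/cs.png")[190:320,260:390];b=cv2.imread("pics/cw.png")[110:310,160:360];
cv2.imwrite("pics/c.png",np.hstack([cv2.resize(a,(400,400),interpolation=2),cv2.resize(b,(400,400),interpolation=2)]))
E
```

```text
clock: 8.18
position: [0.567, 0.1728, 0.2103]
tcp_rot: [[-0.966, -0.259, 0.012], [-0.259, 0.966, 0.004], [-0.013, 0.001, -1.0]]
ft_force: [-0.1, -0.2, 0.3]
gripper_width: 0.0091
[0.56702893 0.17279599 0.21028156] yaw 14.987560918786002 [ 0.01182263  0.00428695 -0.99992092] 8.175
tip pred [581.16639657 176.63915496 158.46108161]
w [[257.0, 253.0], [257.0, 233.0], [257.0, 193.0], [257.0, 176.0], [257.0, 216.0]]
s [[321.0, 219.0], [314.0, 256.0], [320.0, 243.0], [317.0, 265.0], [312.0, 269.0]]
t [[178.0, 132.0], [181.0, 133.0], [182.0, 147.0], [185.0, 153.0], [183.0, 138.0]]
```

View pics/c.png

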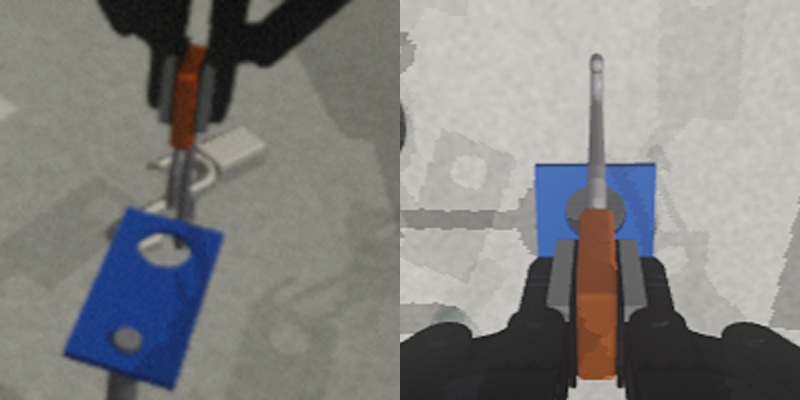

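```bash
python3 - <<'E'
import cv2
a=cv2.imread("pics/cs.png")[225:285,285:345];cv2.imwrite("pics/c2.png",cv2.resize(a,(600,600),interpolation=cv2.INTER_CUBIC))
E
```

```text
(no output)
```

View pics/c2.png

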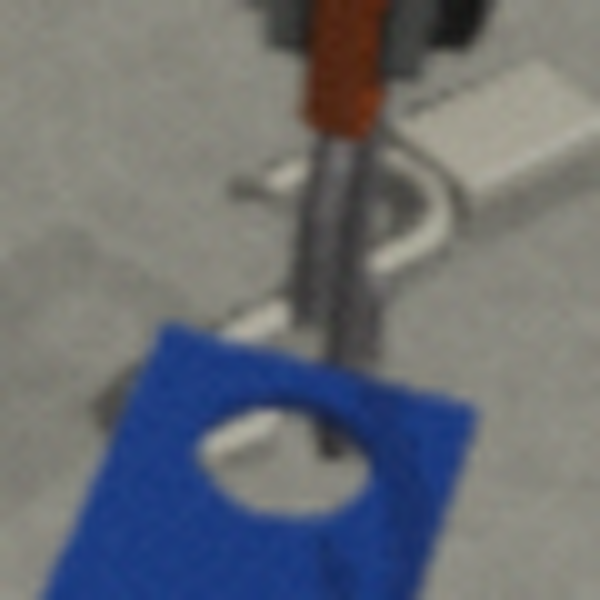

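The tip is at scene (316,257), against a predicted (314,256). The shank passes before the plate's front edge, and its foot shows through the hole at (318,270). I'll lower it through the hole.

```bash
python3 -m jog '[{"tx":0.5,"ty":-1,"tz":15,"twist":0,"fingers":1},{"tx":0.3,"ty":0,"tz":15,"twist":0,"fingers":1},{"tx":0.2,"ty":0,"tz":12,"twist":0,"fingers":1},{"tx":0,"ty":0,"tz":0,"twist":0,"fingers":1}]'
python3 look.py d; python3 - <<'E'
import cv2,numpy as np
a=cv2.imread("pics/ds.png")[215:315,265:365];b=cv2.imread("pics/dw.png")[110:310,160:360];
cv2.imwrite("pics/d.png",np.hstack([cv2.resize(a,(400,400),interpolation=2),cv2.resize(b,(400,400),interpolation=2)]))
E
```

```text
clock: 8.82
position: [0.5683, 0.1722, 0.1676]
tcp_rot: [[-0.966, -0.259, 0.016], [-0.259, 0.966, 0.006], [-0.017, 0.002, -1.0]]
ft_force: [-0.4, -0.9, -0.5]
gripper_width: 0.0094
[0.56826933 0.17224931 0.16760933] yaw 14.994207165085403 [ 0.01560689  0.00603351 -0.99986   ] 8.825
tip pred [582.60234188 176.18465015 115.84952466]
w [[257.0, 253.0], [257.0, 233.0], [257.0, 193.0], [257.0, 176.0], [258.0, 240.0]]
s [[317.0, 243.0], [311.0, 277.0], [316.0, 264.0], [313.0, 284.0], [312.0, 269.0]]
t [[181.0, 138.0], [184.0, 139.0], [185.0, 152.0], [188.0, 157.0], [183.0, 138.0]]
```

View pics/d.png

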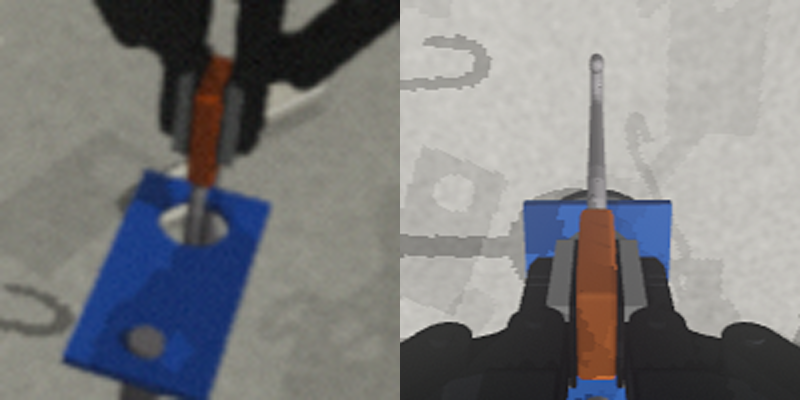

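The wire now enters the hole at scene crop (197,240), and no force shows. I'll lower gently towards seating.

```bash
python3 -m jog '[{"tx":1.5,"ty":0,"tz":5,"twist":0,"fingers":1},{"tx":0,"ty":0,"tz":3,"twist":0,"fingers":1},{"tx":0,"ty":0,"tz":0,"twist":0,"fingers":1}]'
```

```text
clock: 9.35
position: [0.5686, 0.1725, 0.1617]
tcp_rot: [[-0.966, -0.259, 0.02], [-0.259, 0.966, 0.008], [-0.021, 0.003, -1.0]]
ft_force: [0.5, -0.7, 0.4]
gripper_width: 0.0092
```

```bash
python3 -m jog '[{"tx":0,"ty":0,"tz":2,"twist":0,"fingers":1},{"tx":0,"ty":0,"tz":0,"twist":0,"fingers":1}]'; python3 -m jog '[{"tx":0,"ty":0,"tz":2,"twist":0,"fingers":1},{"tx":0,"ty":0,"tz":0,"twist":0,"fingers":1}]'; python3 look.py e;python3 - <<'E'
import cv2,numpy as np
a=cv2.imread("pics/es.png")[215:315,265:365];b=cv2.imread("pics/ew.png")[110:310,160:360];
cv2.imwrite("pics/e.png",np.hstack([cv2.resize(a,(400,400),interpolation=2),cv2.resize(b,(400,400),interpolation=2)]))
E
```

```text
clock: 9.6
position: [0.5687, 0.1725, 0.1597]
tcp_rot: [[-0.966, -0.259, 0.02], [-0.259, 0.966, 0.008], [-0.022, 0.003, -1.0]]
ft_force: [-0.8, -0.3, -0.8]
gripper_width: 0.0096
clock: 9.85
position: [0.5688, 0.1726, 0.1577]
tcp_rot: [[-0.966, -0.259, 0.02], [-0.259, 0.966, 0.008], [-0.022, 0.003, -1.0]]
ft_force: [-0.2, -0.8, -0.4]
gripper_width: 0.0094
[0.56879619 0.17256572 0.15772171] yaw 14.990237375932374 [ 0.02031648  0.00817645 -0.99976016] 9.85
tip pred [583.37302672 176.6112015  106.038544  ]
w [[257.0, 253.0], [257.0, 233.0], [257.0, 193.0], [257.0, 176.0], [257.0, 246.0]]
s [[316.0, 248.0], [310.0, 282.0], [315.0, 269.0], [313.0, 289.0], [312.0, 269.0]]
t [[182.0, 139.0], [184.0, 140.0], [186.0, 153.0], [188.0, 158.0], [183.0, 138.0]]
```

View pics/e.png

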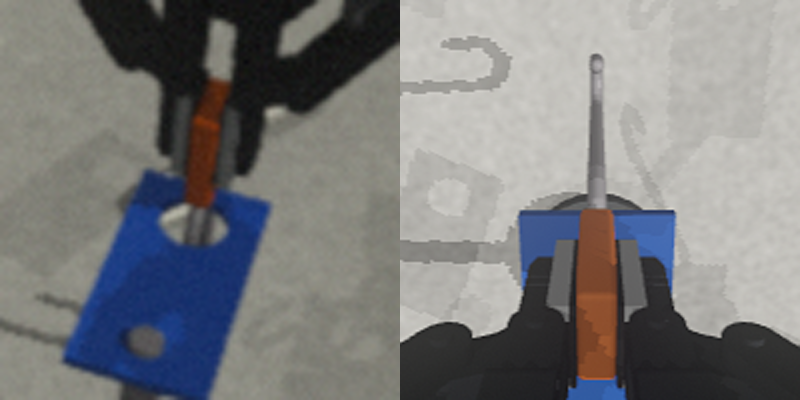

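```bash
python3 -m jog '[{"tx":1.5,"ty":0,"tz":1.5,"twist":0,"fingers":1},{"tx":0,"ty":0,"tz":0,"twist":0,"fingers":1}]';python3 -m jog '[{"tx":0,"ty":0,"tz":1.5,"twist":0,"fingers":1},{"tx":0,"ty":0,"tz":0,"twist":0,"fingers":1}]'
```

```text
clock: 10.25
position: [0.5684, 0.1724, 0.1573]
tcp_rot: [[-0.966, -0.259, 0.023], [-0.258, 0.966, 0.009], [-0.025, 0.003, -1.0]]
ft_force: [-0.9, -0.5, 0.7]
gripper_width: 0.0091
clock: 10.5
position: [0.5685, 0.1725, 0.1572]
tcp_rot: [[-0.966, -0.258, 0.023], [-0.258, 0.966, 0.01], [-0.025, 0.004, -1.0]]
ft_force: [-2.2, -1.5, 1.7]
gripper_width: 0.0094
```

Commanding 1.5 mm more no longer lowers the tool, and the force rises to about 2 N up, so the bend is seated. I'll open gradually.

```bash
python3 -m jog '[{"tx":0,"ty":0,"tz":0,"twist":0,"fingers":0.7},{"tx":0,"ty":0,"tz":0,"twist":0,"fingers":0.6},{"tx":0,"ty":0,"tz":0,"twist":0,"fingers":0.5},{"tx":0,"ty":0,"tz":0,"twist":0,"fingers":0.5},{"tx":0,"ty":0,"tz":0,"twist":0,"fingers":0.5}]' 20; python3 look.py f;python3 - <<'E'
import cv2,numpy as np
a=cv2.imread("pics/fs.png")[215:315,265:365];b=cv2.imread("pics/fw.png")[110:310,160:360];
cv2.imwrite("pics/f.png",np.hstack([cv2.resize(a,(400,400),interpolation=2),cv2.resize(b,(400,400),interpolation=2)]))
E
```

```text
clock: 11.12
position: [0.5682, 0.1724, 0.1563]
tcp_rot: [[-0.966, -0.258, 0.022], [-0.258, 0.966, 0.009], [-0.024, 0.003, -1.0]]
ft_force: [-0.3, -0.2, 0.7]
gripper_width: 0.021
[0.5681928  0.17239589 0.15628755] yaw 14.973315947334148 [ 0.022388    0.0093675  -0.99970547] 11.125
tip pred [582.877708   176.49912619 104.63954104]
w [[257.0, 253.0], [257.0, 233.0], [257.0, 193.0], [257.0, 176.0], [257.0, 248.0]]
s [[316.0, 248.0], [310.0, 283.0], [315.0, 269.0], [313.0, 289.0], [312.0, 269.0]]
t [[182.0, 140.0], [184.0, 141.0], [186.0, 153.0], [188.0, 159.0], [183.0, 138.0]]
```

View pics/f.png

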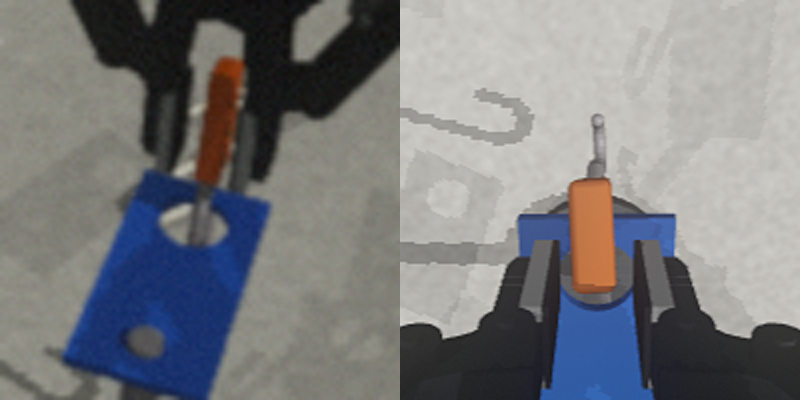

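The hook hangs and has tilted towards the robot, free between the fingers. I'll open fully and retreat straight up.

```bash
python3 -m jog '[{"tx":0,"ty":0,"tz":0,"twist":0,"fingers":0},{"tx":0,"ty":0,"tz":0,"twist":0,"fingers":-0.5},{"tx":0,"ty":0,"tz":0,"twist":0,"fingers":-0.5},{"tx":0,"ty":0,"tz":0,"twist":0,"fingers":-0.5}]'; python3 -m jog '[{"tx":0,"ty":0,"tz":-10,"twist":0,"fingers":-0.5},{"tx":0,"ty":0,"tz":-25,"twist":0,"fingers":-0.5},{"tx":0,"ty":0,"tz":-30,"twist":0,"fingers":-0.5},{"tx":0,"ty":0,"tz":-40,"twist":0,"fingers":-0.5},{"tx":0,"ty":0,"tz":0,"twist":0,"fingers":-0.5}]'; python3 look.py g;python3 - <<'E'
import cv2,numpy as np
a=cv2.imread("pics/gs.png")[215:315,265:365];b=cv2.imread("pics/gw.png")[110:310,160:360];
cv2.imwrite("pics/g.png",np.hstack([cv2.resize(a,(400,400),interpolation=2),cv2.resize(b,(400,400),interpolation=2)]))
E
```

```text
clock: 11.78
position: [0.5682, 0.1724, 0.1564]
tcp_rot: [[-0.966, -0.258, 0.023], [-0.258, 0.966, 0.009], [-0.024, 0.003, -1.0]]
ft_force: [0.6, 0.4, 0.5]
gripper_width: 0.0645
clock: 12.4
position: [0.5662, 0.1712, 0.2672]
tcp_rot: [[-0.966, -0.258, 0.024], [-0.258, 0.966, 0.01], [-0.026, 0.003, -1.0]]
ft_force: [-0.5, 1.0, -0.7]
gripper_width: 0.0642
[0.56615561 0.17124215 0.26719908] yaw 14.948489091659996 [ 0.02385445  0.00985682 -0.99966685] 12.4
tip pred [580.91782446 175.36482921 215.57466457]
w [[257.0, 253.0], [257.0, 233.0], [257.0, 193.0], [257.0, 176.0], [258.0, 193.0]]
s [[324.0, 184.0], [317.0, 224.0], [323.0, 212.0], [320.0, 237.0], [312.0, 269.0]]
t [[174.0, 123.0], [178.0, 124.0], [179.0, 139.0], [182.0, 145.0], [183.0, 138.0]]
```

View pics/g.png

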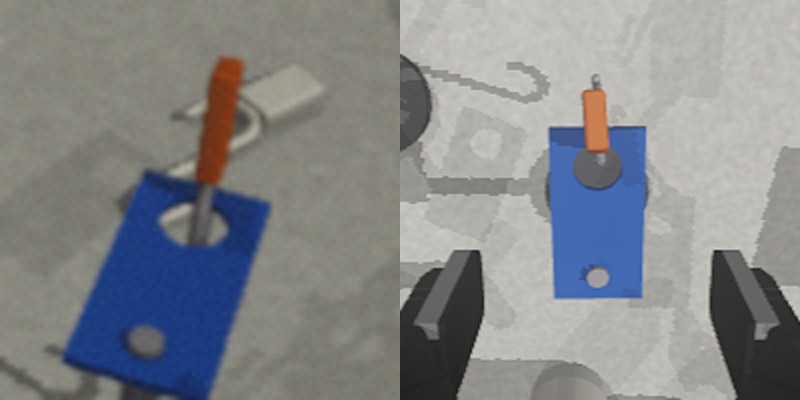

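The hook hangs in the blue plate by its upper bend, with the wire down through the hole at scene crop (200,235), and the gripper is clear. I'll let it settle and check for motion.

```bash
python3 -m jog '[{"tx":0,"ty":0,"tz":-20,"twist":0,"fingers":-0.5},{"tx":0,"ty":0,"tz":0,"twist":0,"fingers":-0.5},{"tx":0,"ty":0,"tz":0,"twist":0,"fingers":-0.5},{"tx":0,"ty":0,"tz":0,"twist":0,"fingers":-0.5},{"tx":0,"ty":0,"tz":0,"twist":0,"fingers":-0.5}]'>/dev/null; cat > cc.py <<'E'
from h import *
S=capture("scene");m=orange(S)[215:300,290:350];M=cv2.moments(m,True);print(get_obs()["clock"],M["m00"],M["m10"]/M["m00"],M["m01"]/M["m00"])
E
python3 cc.py; python3 -m jog '[{"tx":0,"ty":0,"tz":0,"twist":0,"fingers":-0.5},{"tx":0,"ty":0,"tz":0,"twist":0,"fingers":-0.5},{"tx":0,"ty":0,"tz":0,"twist":0,"fingers":-0.5},{"tx":0,"ty":0,"tz":0,"twist":0,"fingers":-0.5},{"tx":0,"ty":0,"tz":0,"twist":0,"fingers":-0.5}]'>/dev/null; python3 cc.py;python3 cc.py
python3 look.py k; python3 - <<'E'
from fit import *
import fit
def o2(im):
    hh=cv2.cvtColor(im,cv2.COLOR_BGR2HSV);return cv2.inRange(hh,(2,140,50),(15,255,255))
fit.orange=o2
z=np.load("k.npz");o=dict(position=z["p"],tcp_rot=z["R"]);S=cv2.imread("pics/ks.png");W=cv2.imread("pics/kw.png")
m=o2(W);k,l,s,c=cv2.connectedComponentsWithStats(m);i=max((i for i in range(1,k) if abs(c[i][0]-257)<40 and c[i][1]<260),key=lambda i:s[i,4]);print(s[i])
x,y,w,h,_=s[i]
r=fit.fit([(cam("scene"),S,(300,215,40,55)),(wristcam(o),W,(x-10,y-10,w+20,h+20))],[.556,.170,.155,.26,-.25,0]) if 0 else None
# tilt without the upright prior: tab axis end points seen in both
E
```

```text
13.225 195.0 29.297435897435896 29.666666666666668
13.9 199.0 29.22110552763819 29.77386934673367
13.95 198.0 29.252525252525253 29.63131313131313
[0.56045421 0.16972995 0.27679071] yaw 14.99237437404677 [ 0.00737934  0.00233948 -0.99997004] 13.95
tip pred [574.36097694 173.47316535 224.90053046]
w [[257.0, 253.0], [257.0, 233.0], [257.0, 193.0], [257.0, 176.0], [258.0, 198.0]]
s [[326.0, 175.0], [319.0, 216.0], [325.0, 204.0], [321.0, 228.0], [312.0, 269.0]]
t [[174.0, 124.0], [177.0, 126.0], [179.0, 140.0], [182.0, 147.0], [183.0, 138.0]]
[252 161  12  29 286]
```

```bash
python3 -c "
from bench import *
print(close_job())"
```

```text
the job is handed in; nothing more can be done
None
```

The steel S-hook now hangs on the blue plate with the end of its upper bend down through the hole, and the job is handed in. I gripped the orange tab, lifted it straight out of the grey block, carried it over the plate and lowered the tip through the hole. When the bend sat on the plate, at about 2 N, I opened the gripper in stages and rose straight up.

**Last checks:**
- **Rest:** the tab's position in the scene picture stayed within 0.1 px over 0.7 s, so the hook is still.
- **Hang:** the pictures show the wire through the hole and the tab leaning towards the robot. I did not measure the lean as an angle; I judged it by eye to be within the expected 10–25°.
- **Clearance:** the gripper is well above the hook, and I saw nothing touching it.
- **Time:** I handed in at about 14 s of the 38 s allowed.

**Disagreements:** the top and scene cameras placed the hole about 5 mm apart, so I used the mean, and the wrist view agreed with it to about 1 px. The moves sometimes overshot by up to about 10 mm, and I corrected that before grasping.

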